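Index a flange tooth by tooth, lock it and swing in the drill bush

TASK

The flange on the hand-indexed drilling fixture has one hole still to drill: the centre-punched spot with a scribed circle, the only place on the bolt circle without a hole. Work the fixture's ratchet lever back and forth until that spot stands at the pointer, push the locking bolt fully home, and swing the bush arm in against its stop so that its drill bush stands right over the spot. Turn the work only with the lever: do not push on the flange or the plate under it.

Things in the scene. Friction and masses are not known exactly. Their poses are not given: they have to be found in the camera images.
- index_fixture: Grey cast drilling fixture bolted to the bench: round base 268 mm across, 28 mm high. Origin: centre of its underside, on the vertical spindle; z up, x away from the robot at yaw 0. Angles counterclockwise from x: pointer and drilling station 90 deg, locking bolt 180 deg, bush-arm post at x 72, y 120 mm, ratchet lever from -127 (rest) to -91 deg (forward).
- index_plate: All that turns on the spindle: 12-tooth ratchet wheel (210 mm across), notched plate (190 mm, top z 72 mm) and clamped flange (160 mm, top z 92 mm; nut to z 120) with 11 holes and one blank spot on a 128 mm circle. Origin on the axis at bench height; y points to the blank. Turns only counterclockwise from above (drag 0.4 N m; a pawl stops return): 30 deg a tooth. Do not touch.
- punch_mark (a point): The punched blank spot on the flange's top face, 64 mm from the spindle axis, z 92 mm; turns with the index plate. If it overshoots, it has to go all the way round again.
- station (a point): Fixed point where the blank spot has to stand: 64 mm from the spindle axis, in line with the pointer's tip, z 92 mm. The spot starts 43 to 115 deg short of it, maybe between two index positions: then the first stroke advances it by less than a tooth.
- stroke_lever (a joint): Ratchet lever angle about the spindle, rad: 0 rest stop, 0.628 forward stop, counterclockwise from above. Forward, its pawl pushes the wheel; back, it clicks over a tooth. A stroke to the forward stop brings the plate to the next index position, never more than one tooth. It must come back below 0.05 for the pawl to catch the next tooth. Stays where left (drag 0.12 N m).
- lever_grip (a point): Centre of the ratchet lever's upright black handle, 165 mm from the spindle axis, z 106 mm: a barrel of 23 mm diameter, z 70 to 128 mm, 75 mm clear of the flange. It may turn in the grip.
- lock_bolt (a joint): Travel of the locking bolt, m: 0 drawn out (as it starts), 0.014 fully home with its wedge nose in a notch of the plate's rim. Slides toward the spindle, stays where left (drag 3 N), passes 0.006 only when a notch stands before it; the wedge draws the plate the last degree into place.
- bolt_knob (a point): Centre of the locking bolt's upright black knob, z 112 mm: 21 mm diameter, z 97 to 129 mm, over a guide block whose top is at z 82 mm; 150 mm from the spindle axis with the bolt out, 136 mm when home.
- bush_arm (a joint): Bush arm angle about its vertical post, rad: 0 swung in against its stop, bush over the station; grows as it swings out, clockwise from above, to 1.35. Stays where left (drag 0.1 N m). It passes 6 mm above the flange.
- bush (a point): Centre of the lower mouth of the drill bush in the bush arm (steel tube, 21 mm outside, 10 mm bore), 91 mm from the post, z 98 mm.
- swing_knob (a point): Centre of the upright black knob near the end of the bush arm, 127 mm from the post's axis in line with the bush, z 151 mm: 21 mm diameter, z 136 to 168 mm; the arm's top under it is at z 120 mm.

How it is judged:
On the way:
1. the blank spot has been brought to the station (within 5 mm) while the locking bolt is still out (horizontal distance between punch_mark and station below 0.005 m and value of joint lock_bolt below 0.006 m), for 0.2 s.
At the end, for the whole second after the job is handed in: The blank spot stands at the station within 3 mm, the locking bolt is home (11.5 mm or more of its 14 mm), the bush arm is in against its stop (under 0.04 rad) with the bush within 4 mm over the spot, and all is at rest (horizontal distance between punch_mark and station below 0.003 m and value of joint lock_bolt above 0.0115 m and value of joint bush_arm below 0.04 rad and horizontal distance between punch_mark and bush below 0.004 m and velocity of joint bush_arm below 0.02 rad/s and angular speed of index_plate below 0.05 rad/s); the robot touches nothing.
It fails at once if the robot pushed on the flange or index plate (over 4 N) instead of using the lever (contact force between any of the fingers, the arm and index_plate above 4 N).
It also fails if it takes over 72 s, if anything falls off the work surface, if the arm or the gripper's body presses on something with over 40 N, if the wrist force passes 120 N, or if a joint passes its speed limit or range.

ROBOT

A 6-joint arm with a two-finger parallel gripper is mounted at the origin on a cart in front of the work surface, level with it; the furniture and walls round the work are solid. World frame = base frame: x ahead of the robot, y to its left, z up, the work surface at z = 0. Lengths are in m, angles in rad, forces in N, time in s.
With the tool pointing down it reaches from about 0.25 to 0.725 m from the base axis. Payload 4 kg.
Tool frame: the origin (TCP) lies on the centre line of the jaws, within the pads' length; the fingertips stand 17 mm ahead of it and the grasp point (between the pads) lies 2 mm behind it; z points along the fingers, y is the line along which they close (so a half turn about z gives the same grasp; the last joint's range is limited). The gripper opens to 85 mm and grips with 20 to 120 N. Pads are 22 mm wide; open, the fingers measure 114 mm over their backs; the gripper's body (76 mm by 85 mm) begins 54 mm behind the grasp point. The pads swing forward as they close: fully open they stand 13 mm farther back than shut.
Start: joints at [-1.2, 0.241, 0.005, 1.335, 0, 1.571], TCP at [0.181, -0.466, 0.248] pointing down, gripper open.
Joint ranges: [-2.72, 2.72], [-1.05, 1.87], [-1.09, 1.28], [-1.99, 2.15], [-1.42, 1.44], [-3.14, 3.14]. Speed limits (rad/s): [2.79, 2.79, 3.14, 3.14, 3.14, 3.14].

INTERFACE

Orientations are given as a unit quaternion [x, y, z, w].
In Python, from workcell import get_obs, imaging, order gives the robot as it stands.
- The arm moves only by the tool apply_moves, never from a script. Its argument "targets" is a list that holds one entry, the list of rows, each a list of 5 numbers: the shift along the world's x, y, z in units of 40 mm (1.0 is 40 mm), then the turn about the world's z in degrees, then the gripper command: -1 is shut, 1 is fully open, values between are in proportion. In form: [[[dx, dy, dz, turn, fingers], ...]]. A call has 1 to 8 rows; each row shifts and turns the commanded pose from where the row before left it; what a row does not reach is not made up. A row lasts 1/12 s, in which the tool goes at most 41.7 mm and 7.16 degrees, less where a joint would pass 70% of its speed; a pose out of reach is approached as far as the arm can. A call is refused whole if a number of a shift passes 1 or a number of a turn 7.16, either way. A call with a gripper value outside its range is refused whole. The fingers move at their own pace and stop on an object; the grip force is fixed at half the most. Time passes only in rows, so rows that do not move let the fingers close. It gives the time, the measured TCP pose, the force, the opening and the grip force at its end, in the units of the state.
- get_obs(): the state, without advancing time (a new reading comes with each control period).
- imaging.camera(name): name is "side" or "top"; returns (picture, depth): 400x640x3 uint8, blue, green, red; 400x640 float32, m along the optical axis (not along the pixel's ray), 0 where there is no reading.
- imaging.get_calibration(name): a dict with "camera_matrix" (3x3 intrinsics, pixels), "eye" and "rotation" of the camera in the world. Camera axes: x right, y down, z forward; pixel columns grow to the right and rows downward; lengths in m; the calibration is good to about 2 mm. A picture is of the moment at which its call begins. get_calibration takes no time and is no camera call.
- order.job_done(): hands the job in; it is judged then, once.
The state is a dict: "clock": time; "joint_pos": joint angles; "joint_vel": joint speeds; "tau": joint torques, N m; "eef_pos": TCP position; "tool_rot": TCP orientation; "ft_force": force on the tool from outside, world axes, zero at the start; "ft_torque": the same for the moment, N m; "grip_width": finger opening in m; "grasp_force": force on a finger pad.
Only numpy, scipy, OpenCV 4.12 (cv2) and the standard library are available. Lean on these libraries where they do the work, as an engineer would, in place of code of your own. Each camera call takes 0.05 s, during which the arm holds its last target. There are 200 camera calls.

## Working session

There is one attempt and no reset: what is moved stays moved. The work goes in short steps, Python scripts to look and compute and a tool call to move; the robot and the scene stay as the last step left them, time stands still between calls to the robot, and variables do not carry over. Pictures are saved under pics/ and viewed, at most 10 in all, crops included, and the job is handed in when it is done.

Besides the shell and the picture viewer there is one more tool, called after "Emit:" by a JSON object that holds its "name" and its "arguments", one argument or row to a line. apply_moves: Moves the arm, as the interface text tells. Its arguments: {"type":"object","properties":{"targets":{"type":"array","items":{"type":"array","items":{"type":"array","items":{"type":"number"}}}}},"required":["targets"]}

```bash
mkdir -p pics; ls; python3 - <<'E'
from workcell import get_obs, imaging
import cv2,numpy as np
for n in("top","side"):
    p,d=imaging.camera(n); cv2.imwrite(f"pics/{n}0.png",p); np.save(f"pics/{n}0.npy",d)
    c=imaging.get_calibration(n); print(n,c)
o=get_obs();print(o)
E
```

```text
pics
top {'camera_matrix': array([[469.54853478,   0.        , 324.45812902],
       [  0.        , 469.54853478, 197.29320183],
       [  0.        ,   0.        ,   1.        ]]), 'eye': array([0.46716062, 0.14907591, 1.03601931]), 'rotation': array([-0.70598175,  0.70690251, -0.02884557,  0.0323502 ])}
side {'camera_matrix': array([[375.35620207,   0.        , 325.34285297],
       [  0.        , 375.35620207, 200.32809325],
       [  0.        ,   0.        ,   1.        ]]), 'eye': array([0.23316298, 0.87083473, 0.4532003 ]), 'rotation': array([-0.16777554,  0.81498625, -0.54012896,  0.12613281])}
{'clock': 0.1, 'joint_pos': array([-1.20001643e+00,  2.41339030e-01,  3.86730441e-03,  1.33521575e+00,
       -3.98048961e-05,  1.57080293e+00]), 'joint_vel': array([ 0.00023136, -0.00057096,  0.0004083 ,  0.00170983, -0.00241205,
        0.00031354]), 'tau': array([ 1.57373820e-04, -3.73137617e+01,  2.53010523e+01,  1.08413291e-02,
        3.71089118e-05, -9.06669726e-06]), 'eef_pos': array([ 0.18096642, -0.46552717,  0.24750445]), 'tool_rot': array([ 9.82864611e-01,  1.84326508e-01, -1.93861643e-04, -9.25700256e-04]), 'ft_force': array([-0.0573658 ,  0.58821218,  0.10656634]), 'ft_torque': array([-0.01246316,  0.00862137, -0.00549002]), 'grasp_force': 0.0, 'grip_width': 0.08536889963880773}
```

View pics/top0.png

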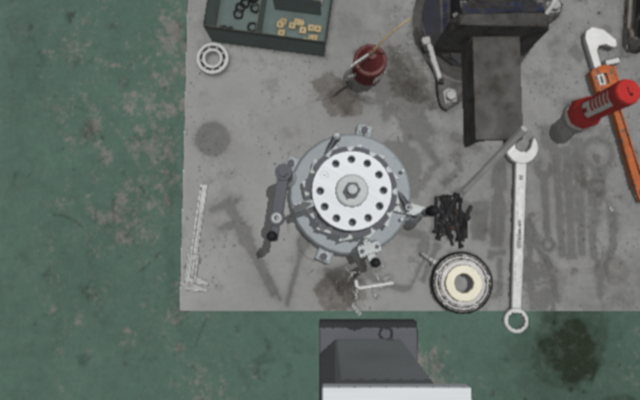

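View pics/side0.png

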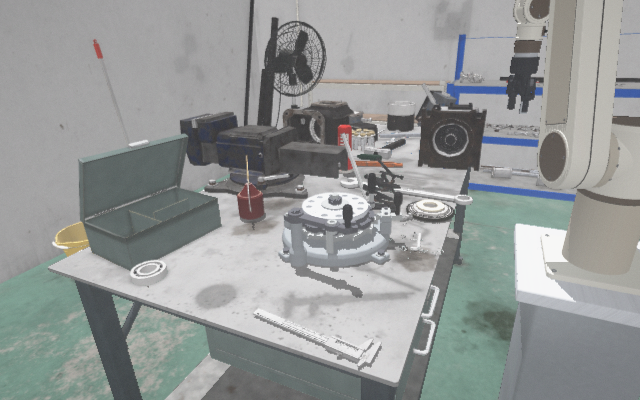

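The top view shows the fixture centred near (351,190). The locking knob is near (376,262), the bush-arm post near (282,172) with its knob at (271,236), and the lever handle near (430,210). I'll zoom in.

```bash
cat > h.py <<'E'
from workcell import get_obs, imaging, order
import cv2,numpy as np
from scipy.spatial.transform import Rotation as R
C={n:imaging.get_calibration(n) for n in("top","side")}
def ray(n,u,v):
    c=C[n];K=c["camera_matrix"];d=R.from_quat(c["rotation"]).apply([(u-K[0,2])/K[0,0],(v-K[1,2])/K[1,1],1]);return c["eye"],d
def atz(n,u,v,z):
    e,d=ray(n,u,v);return e+d*(z-e[2])/d[2]
def px(n,P):
    c=C[n];q=R.from_quat(c["rotation"]).inv().apply(np.atleast_2d(P)-c["eye"]);q=q@c["camera_matrix"].T;return q[:,:2]/q[:,2:]
def cloud(n,d):
    v,u=np.mgrid[:400,:640];K=C[n]["camera_matrix"];p=np.stack([(u-K[0,2])/K[0,0]*d,(v-K[1,2])/K[1,1]*d,d],-1)
    return R.from_quat(C[n]["rotation"]).apply(p.reshape(-1,3)).reshape(400,640,3)+C[n]["eye"]
E
python3 - <<'E'
from h import *
p=cv2.imread("pics/top0.png");cv2.imwrite("pics/topz.png",cv2.resize(p[120:270,255:455],(800,600),interpolation=cv2.INTER_CUBIC))
p=cv2.imread("pics/side0.png");cv2.imwrite("pics/sidez.png",cv2.resize(p[160:280,270:430],(800,600),interpolation=cv2.INTER_CUBIC))
for n in C: print(n,R.from_quat(C[n]["rotation"]).as_matrix()[:,2])
d=np.load("pics/top0.npy");P=cloud("top",d)
for uv in [(351,190),(330,178),(376,262),(271,236),(430,210),(282,172),(335,215),(200,250)]: print(uv,P[uv[1],uv[0]].round(4))
E
```

```text
top [ 0.08646576  0.00489529 -0.9962428 ]
side [ 0.38683387 -0.83807135 -0.38470244]
(351, 190) [0.5611 0.1015 0.1186]
(330, 178) [0.5885 0.1424 0.0908]
(376, 262) [0.4211 0.0545 0.1249]
(271, 236) [0.471  0.2518 0.1697]
(430, 210) [ 0.5215 -0.0523  0.1201]
(282, 172) [0.5952 0.236  0.1314]
(335, 215) [0.5144 0.1322 0.0694]
(200, 250) [0.4413 0.4273 0.0011]
```

View pics/topz.png

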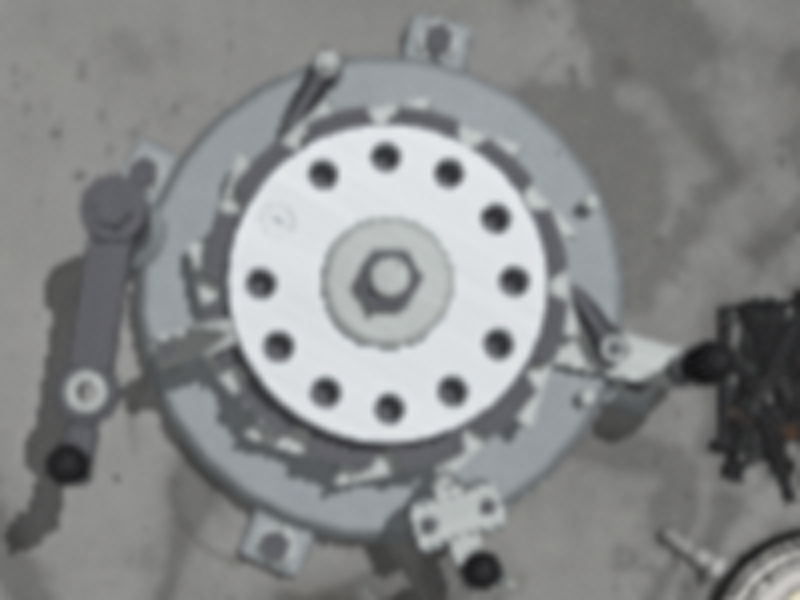

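View pics/sidez.png

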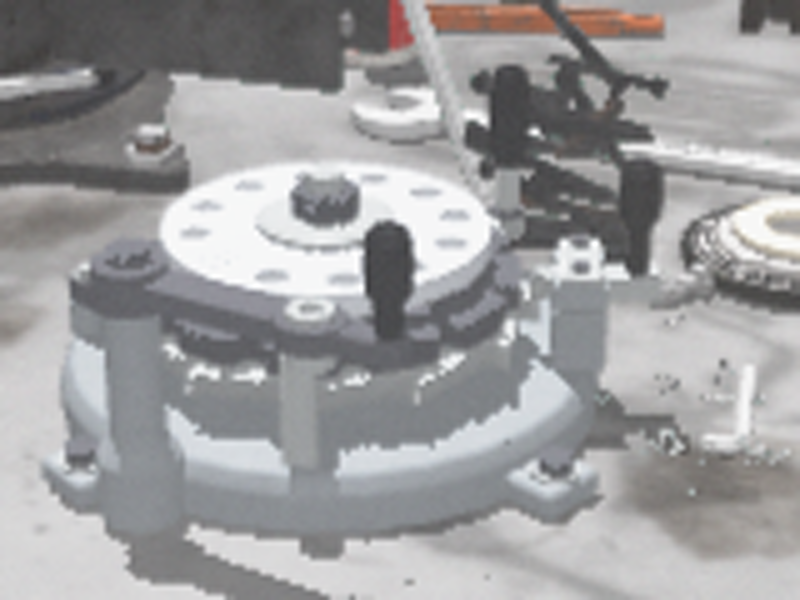

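The zoomed top view (4x, offset 255,120) shows:
- blank spot at (278,218), flange centre at (388,282)
- lever handle top at (708,362), lock knob at (482,569)
- swing knob at (68,462), bush at (87,390), post at (113,210)

In the side zoom (5x, offset 270,160), the lever handle top is at about (510,70), the lock knob top at (640,165) and the swing knob top at (388,225).

```bash
python3 - <<'E'
from h import *
T=lambda u,v:(255+u/4-.4,120+v/4-.4)
S=lambda u,v:(270+u/5-.4,160+v/5-.4)
def tri(a,b):
    e1,d1=ray("top",*a);e2,d2=ray("side",*b)
    s=np.linalg.lstsq(np.c_[d1,-d2],e2-e1,rcond=None)[0];p,q=e1+s[0]*d1,e2+s[1]*d2
    return (p+q)/2,np.linalg.norm(p-q)
for n,a,b in [("lever",(706,362),(510,72)),("bolt",(482,569),(641,165)),("swing",(67,463),(388,227))]: print(n,tri(T(*a),S(*b)))
c=atz("top",*T(388,282),.092);bl=atz("top",*T(278,218),.092)
# holes fit circle
H=[(323,174),(386,157),(449,173),(496,218),(514,282),(498,345),(452,391),(389,408),(325,392),(278,346),(260,284)]
Hw=np.array([atz("top",*T(*h),.092)[:2] for h in H])
A=np.c_[2*Hw,np.ones(len(Hw))];s=np.linalg.lstsq(A,(Hw**2).sum(1),rcond=None)[0];cc=s[:2];r=np.sqrt(s[2]+cc@cc);print("centre",c,cc,r)
ang=lambda p:np.degrees(np.arctan2(p[1]-cc[1],p[0]-cc[0]))
ho=sorted(ang(h)%30 for h in Hw);print("holes mod30",np.round(ho,1),"blank",ang(bl))
lk=atz("top",*T(482,569),.129);lv=atz("top",*T(706,362),.128);sw=atz("top",*T(67,463),.168);bu=atz("top",*T(87,390),.125);po=atz("top",*T(110,207),.13)
for n,p,off in [("bolt",lk,180),("lever",lv,-127),("post",po,np.degrees(np.arctan2(120,72)))]: print(n,p,"r",np.hypot(*(p[:2]-cc)),"yaw",ang(p)-off)
print("sw",sw,"bush",bu,"post",po,"sw-po",sw-po)
ptr=atz("top",*T(232,337),.06);print("ptr ang",ang(ptr))
E
```

```text
lever (array([ 0.52063978, -0.05309752,  0.12661926]), np.float64(0.00048625475795610986))
bolt (array([0.42143767, 0.05644549, 0.12692157]), np.float64(0.00020016791958874118))
swing (array([0.47255167, 0.25167285, 0.16612839]), np.float64(0.0006867110725032948))
centre [0.56359646 0.09886708 0.092     ] [0.56366019 0.09926962] 0.06394698128906937
holes mod30 [ 0.   0.2  0.3  0.3  0.3  0.4  0.4  0.4  0.5  0.9 29.9] blank 59.383942442756556
bolt [0.42163891 0.05668324 0.129     ] r 0.1482688181052252 yaw -343.30816196531896
lever [ 0.52078999 -0.05271713  0.128     ] r 0.15791715048703106 yaw 21.248077879006388
post [0.59662372 0.23594713 0.13      ] r 0.14059635951251448 yaw 17.404251137145053
sw [0.47221842 0.25133302 0.168     ] bush [0.50777406 0.24699316 0.125     ] post [0.59662372 0.23594713 0.13      ] sw-po [-0.1244053  0.0153859  0.038    ]
ptr ang 107.79853579642631
```

```bash
python3 - <<'E'
from h import *
P=cloud("top",np.load("pics/top0.npy"));img=cv2.imread("pics/top0.png")
def blob(x,y,r,z0,z1):
    m=(np.hypot(P[...,0]-x,P[...,1]-y)<r)&(P[...,2]>z0)&(P[...,2]<z1)
    q=P[m];print(len(q),q.mean(0).round(4),"min",q.min(0).round(3),"max",q.max(0).round(3))
blob(.515,-.055,.03,.110,.14); blob(.4217,.0567,.025,.11,.14); blob(.472,.2515,.025,.14,.18)
# chips height
m=(P[...,0]>.43)&(P[...,0]<.6)&(P[...,1]<-.075)&(P[...,1]>-.18);print("chips zmax",np.percentile(P[m][:,2],[50,95,99,100]))
v=np.argwhere(m&(P[...,2]>.06));print(v.min(0) if len(v) else "",v.max(0) if len(v) else "")
PS=cloud("side",np.load("pics/side0.npy"))
m=(np.hypot(PS[...,0]-.515,PS[...,1]+.055)<.03)&(PS[...,2]>.085)&(PS[...,2]<.14);q=PS[m];print("side",len(q),q.mean(0),q.min(0),q.max(0))
E
```

```text
104 [ 0.5212 -0.0584  0.1228] min [ 0.512 -0.07   0.111] max [ 0.532 -0.05   0.13 ]
88 [0.4203 0.0565 0.1252] min [0.411 0.047 0.111] max [0.429 0.065 0.13 ]
100 [0.471  0.2515 0.1637] min [0.462 0.243 0.142] max [0.48  0.262 0.17 ]
chips zmax [0.00316039 0.11533432 0.14613376 0.15547097]
[172 437] [248 485]
side 152 [ 0.51761691 -0.05801548  0.10542592] [ 0.49498935 -0.08468579  0.08594564] [ 0.5313165  -0.04525156  0.12792494]
```

Emit:
{"name": "apply_moves", "arguments": {
  "targets": [
    [[1,1,0,7,1],[1,1,0,7,1],[1,1,0,7,1],[1,1,0,7,1],[1,1,0,7,1],[1,1,0,7,1],[1,1,0,7,1],[1,1,0,7,1]]
  ]
}}

```text
clock: 0.77
eef_pos: [0.4177, -0.2285, 0.248]
tool_rot: [0.779, 0.627, -0.0, -0.0]
ft_force: [-0.2, -0.8, -0.5]
grip_width: 0.0856
grasp_force: 0.0
```

```bash
python3 - <<'E'
from h import *
P=cloud("top",np.load("pics/top0.npy"))
xs=np.arange(.42,.66,.015);ys=np.arange(-.03,-.19,-.015)
print("y:   ",*["%4d"%(y*1000) for y in ys])
for x in xs[::-1]:
    r=[]
    for y in ys:
        m=(abs(P[...,0]-x)<.0075)&(abs(P[...,1]-y)<.0075);r.append("%4d"%(P[m][:,2].max()*1000) if m.any() else "   .")
    print("%.3f"%x,*r)
E
```

```text
y:     -30  -45  -60  -75  -90 -105 -120 -135 -150 -165 -180
0.660    4    3    3    1    3    6    2  150  150  150  151
0.645    3    3    3    3    4    4    3    3    1    2  148
0.630    2    3    3    3    3    4    3    4    3    3  147
0.615   20    3    3    4    4    2    2    3    4  113  130
0.600   26    3    3    5    2    4    4    4   73  100  105
0.585   29    3    2    3    2    2    3    3   74   78    4
0.570   31    4    3    3    4    4    3   35   53    3    3
0.555   29    3    4   81   84  106  104   44   26    2    5
0.540   61   41   41   79  104  105   93   25    3    4    3
0.525   62  124  129  124  108  105  155   80    3    3    1
0.510   26  122  129  107  124  125  146  108    .    2    3
0.495   12   15    4  110  109  128  134  104    .    5    3
0.480    2    3    4   29   92  121  121   89   54    5    3
0.465    4    2    3    2   87  117  111   79   43    4    4
0.450    4    3    3    4    3  112  112    3    5    3    4
0.435    4    3   11   11    5   10   17   17   15   13    9
0.420    3    5   11   18   17   16   20   20   21   18   18
```

Emit:
{"name": "apply_moves", "arguments": {
  "targets": [
    [[0.43,0.73,0,2,1],[0.43,0.73,0,2,1],[0.43,0.73,0,2,1],[0.43,0.73,0,2,1],[0.43,0.73,0,2,1],[0.43,0.73,0,2.4,1],[0,0,-0.5,0,1],[0,0,-0.5,0,1]]
  ]
}}

```text
clock: 1.43
eef_pos: [0.5218, -0.0531, 0.2083]
tool_rot: [0.708, 0.706, 0.001, 0.001]
ft_force: [-1.0, 0.0, -0.9]
grip_width: 0.0856
grasp_force: 0.0
```

Emit:
{"name": "apply_moves", "arguments": {
  "targets": [
    [[0,0,-0.6,0,1],[0,0,-0.6,0,1],[0,0,-0.6,0,1],[0,0,-0.5,0,1],[0,0,0,0,1]]
  ]
}}

```text
clock: 1.85
eef_pos: [0.5163, -0.0547, 0.1116]
tool_rot: [0.709, 0.705, -0.003, -0.004]
ft_force: [-0.8, -0.6, -0.5]
grip_width: 0.0855
grasp_force: 0.0
```

Emit:
{"name": "apply_moves", "arguments": {
  "targets": [
    [[0.1,0,0.1,0,-1],[0,0,0,0,-1],[0,0,0,0,-1],[0,0,0,0,-1],[0,0,0,0,-1],[0,0,0,0,-1]]
  ]
}}

```text
clock: 2.35
eef_pos: [0.5247, -0.0554, 0.1217]
tool_rot: [0.709, 0.705, 0.001, 0.001]
ft_force: [-0.7, -0.7, 4.6]
grip_width: 0.0198
grasp_force: 58.5
```

Emit:
{"name": "apply_moves", "arguments": {
  "targets": [
    [[0,0,0,0,0],[0,0,0,0,0],[0,0,-0.25,0,0],[0,0,0,0,0],[0,0,0,0,-1],[0,0,0,0,-1],[0,0,0,0,-1],[0,0,0,0,-1]]
  ]
}}

```text
clock: 3.02
eef_pos: [0.5239, -0.0551, 0.11]
tool_rot: [0.709, 0.705, -0.0, -0.0]
ft_force: [0.6, -0.2, -2.9]
grip_width: 0.0207
grasp_force: 58.8
```

Emit:
{"name": "apply_moves", "arguments": {
  "targets": [
    [[-0.24,0.06,0,0,-1],[-0.24,0.09,0,0,-1],[0,0,0,0,-1]]
  ]
}}

```text
clock: 3.27
eef_pos: [0.5072, -0.0499, 0.1101]
tool_rot: [0.71, 0.705, 0.001, 0.003]
ft_force: [7.8, -2.3, -11.7]
grip_width: 0.0201
grasp_force: 63.1
```

Emit:
{"name": "apply_moves", "arguments": {
  "targets": [
    [[0.48,-0.15,0,0,-1],[0.42,-0.08,0,0,-1],[0.43,-0.04,0,0,-1],[0.43,0.01,0,0,-1],[0.29,0.03,0,0,-1],[0.21,0.04,0,0,-1],[0.21,0.05,0,0,-1],[0.14,0.04,0,0,-1]]
  ]
}}

```text
clock: 3.93
eef_pos: [0.6077, -0.0563, 0.11]
tool_rot: [0.71, 0.705, -0.004, 0.001]
ft_force: [-7.2, -8.2, 2.8]
grip_width: 0.0209
grasp_force: 66.1
```

Emit:
{"name": "apply_moves", "arguments": {
  "targets": [
    [[0.07,0.02,0,0,-1],[0,0,0,0,-1],[0,0,0,0,-1]]
  ]
}}

```text
clock: 4.18
eef_pos: [0.6094, -0.0554, 0.11]
tool_rot: [0.71, 0.704, -0.004, -0.0]
ft_force: [-6.5, -7.3, 3.2]
grip_width: 0.0205
grasp_force: 65.9
```

```bash
cat >> h.py <<'E'
def snap(f):
    p,d=imaging.camera("top");cv2.imwrite(f"pics/{f}.png",cv2.resize(p[120:270,255:455],(800,600),interpolation=cv2.INTER_CUBIC))
E
python3 - <<'E'
from h import *
snap("s1");o=get_obs();print(o["eef_pos"],o["ft_force"])
E
```

```text
[ 0.6094073  -0.05543399  0.11001245] [-6.38213083 -7.68791029  3.06456359]
```

View pics/s1.png

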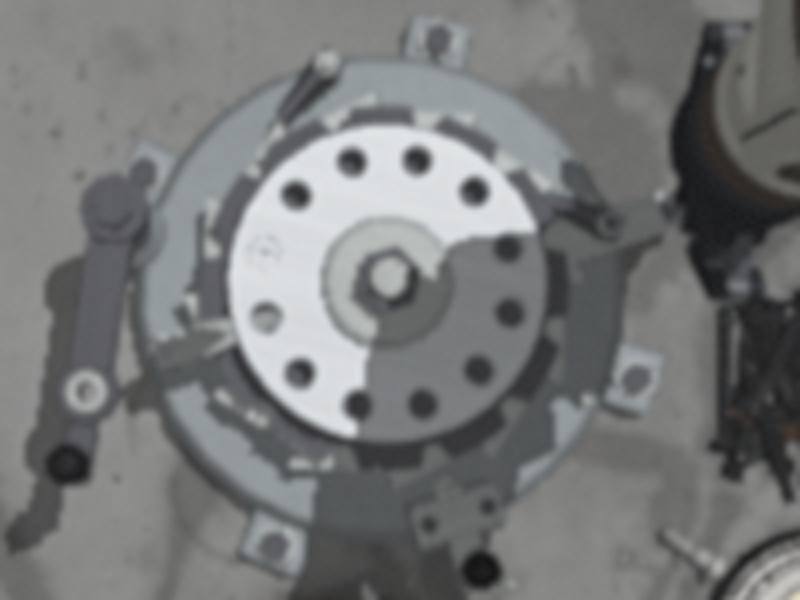

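The blank is now at crop (265,251), one tooth short of the station. I'll bring the lever back and make a second stroke.

Emit:
{"name": "apply_moves", "arguments": {
  "targets": [
    [[-0.42,-0.11,0,0,-1],[-0.5,-0.07,0,0,-1],[-0.43,-0.01,0,0,-1],[-0.43,0.04,0,0,-1],[-0.42,0.08,0,0,-1],[-0.24,0.07,0,0,-1],[-0.24,0.08,0,0,-1],[0,0,0,0,-1]]
  ]
}}

```text
clock: 4.9
eef_pos: [0.5072, -0.0509, 0.1105]
tool_rot: [0.71, 0.704, 0.001, 0.004]
ft_force: [7.6, -4.4, -9.8]
grip_width: 0.0206
grasp_force: 62.9
```

Emit:
{"name": "apply_moves", "arguments": {
  "targets": [
    [[0.48,-0.15,0,0,-1],[0.42,-0.08,0,0,-1],[0.43,-0.04,0,0,-1],[0.43,0.01,0,0,-1],[0.29,0.03,0,0,-1],[0.21,0.04,0,0,-1],[0.21,0.05,0,0,-1],[0.14,0.04,0,0,-1]]
  ]
}}

```text
clock: 5.57
eef_pos: [0.608, -0.0565, 0.1103]
tool_rot: [0.71, 0.705, -0.004, 0.001]
ft_force: [-6.4, -8.3, 3.5]
grip_width: 0.0204
grasp_force: 66.0
```

Emit:
{"name": "apply_moves", "arguments": {
  "targets": [
    [[0.1,0.03,0,0,-1],[0,0,0,0,-1],[0,0,0,0,-1]]
  ]
}}

```text
clock: 5.82
eef_pos: [0.6095, -0.0562, 0.1103]
tool_rot: [0.71, 0.704, -0.006, 0.0]
ft_force: [-9.9, -10.0, 5.9]
grip_width: 0.0203
grasp_force: 66.3
```

```bash
python3 - <<'E'
from h import *
snap("s2");c=np.array([.5637,.0993])
a=np.radians(107);u=px("top",[*(c+.064*np.array([np.cos(a),np.sin(a)])),.092])[0];print("station crop px",(u-[255,120]+.4)*4)
E
```

```text
station crop px [265.98066991 318.90316723]
```

View pics/s2.png

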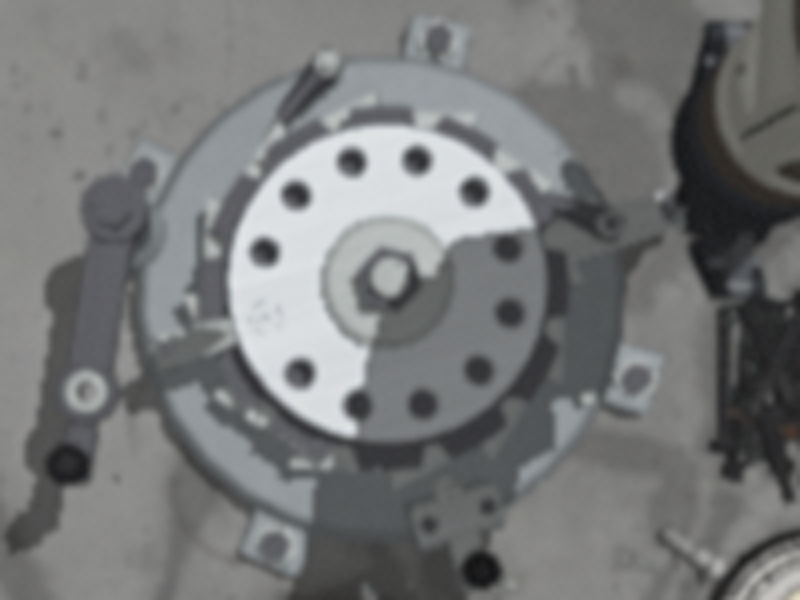

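The blank is at crop (266,317) and the station projects to (266,319), so it is in place. I'll release the lever and go to the lock knob.

Emit:
{"name": "apply_moves", "arguments": {
  "targets": [
    [[-0.08,-0.02,0,0,-1],[0,0,0,0,0],[0,0,0,0,0],[0,0,0.5,0,0],[0,0,1,0,0],[0,0,0.6,0,0]]
  ]
}}

```text
clock: 6.37
eef_pos: [0.6107, -0.0522, 0.1969]
tool_rot: [0.709, 0.705, 0.001, 0.0]
ft_force: [1.2, 0.3, 1.3]
grip_width: 0.0426
grasp_force: 0.0
```

Emit:
{"name": "apply_moves", "arguments": {
  "targets": [
    [[-0.68,0.4,0,2.5,0],[-0.68,0.4,0,2.5,0],[-0.68,0.4,0,2.5,0],[-0.68,0.4,0,2.5,0],[-0.68,0.4,0,2.5,0],[-0.68,0.4,0,2.5,0],[-0.65,0.4,0,2,0],[0,0,0,0,0]]
  ]
}}

```text
clock: 7.03
eef_pos: [0.416, 0.0614, 0.1943]
tool_rot: [0.595, 0.803, -0.001, -0.002]
ft_force: [-0.9, 0.2, -1.0]
grip_width: 0.0428
grasp_force: 0.0
```

Emit:
{"name": "apply_moves", "arguments": {
  "targets": [
    [[0.11,-0.14,-0.4,0,0],[0,0,-0.6,0,0],[0,0,-0.6,0,0],[0,0,-0.4,0,0],[0,0,0,0,0]]
  ]
}}

```text
clock: 7.45
eef_pos: [0.4234, 0.0536, 0.1116]
tool_rot: [0.597, 0.802, -0.002, -0.002]
ft_force: [-0.1, -0.0, 0.5]
grip_width: 0.0434
grasp_force: 0.0
```

Emit:
{"name": "apply_moves", "arguments": {
  "targets": [
    [[0,0,0,0,-1],[0,0,0,0,-1],[0,0,0,0,-1],[0,0,0,0,-1]]
  ]
}}

```text
clock: 7.78
eef_pos: [0.4253, 0.0538, 0.1151]
tool_rot: [0.597, 0.802, 0.0, 0.0]
ft_force: [-2.2, 0.8, 2.1]
grip_width: 0.0185
grasp_force: 58.9
```

Emit:
{"name": "apply_moves", "arguments": {
  "targets": [
    [[0.1,0.03,0,0,-1],[0.1,0.03,0,0,-1],[0.1,0.03,0,0,-1],[0,0,0,0,-1],[0,0,0,0,-1]]
  ]
}}

```text
clock: 8.2
eef_pos: [0.4346, 0.0566, 0.115]
tool_rot: [0.597, 0.802, -0.002, -0.002]
ft_force: [-13.6, -3.0, 14.5]
grip_width: 0.0185
grasp_force: 60.6
```

Emit:
{"name": "apply_moves", "arguments": {
  "targets": [
    [[0.1,0.03,0,0,-1],[0,0,0,0,-1],[0,0,0,0,-1]]
  ]
}}

```text
clock: 8.45
eef_pos: [0.4349, 0.0567, 0.1149]
tool_rot: [0.597, 0.802, -0.005, -0.004]
ft_force: [-22.0, -5.3, 25.4]
grip_width: 0.0184
grasp_force: 62.3
```

Emit:
{"name": "apply_moves", "arguments": {
  "targets": [
    [[-0.1,-0.03,0,0,-1],[0,0,0,0,0],[0,0,0,0,0.2],[0,0,0.4,0,0.2],[0,0,1,0,0.2],[0,0,1,0,0.2],[0,0,0.1,-6,0.2],[0,0,0,-7,0.2]]
  ]
}}

```text
clock: 9.12
eef_pos: [0.4415, 0.0579, 0.2183]
tool_rot: [0.686, 0.727, 0.004, 0.003]
ft_force: [-0.5, 0.5, -1.3]
grip_width: 0.0514
grasp_force: 0.0
```

Emit:
{"name": "apply_moves", "arguments": {
  "targets": [
    [[0.11,0.61,0,-7,0.2],[0.11,0.61,0,-7,0.2],[0.11,0.61,0,-7,0.2],[0.11,0.61,0,-7,0.2],[0.11,0.61,0,-7,0.2],[0.11,0.61,0,-7,0.2],[0.11,0.61,0,-7,0.2],[0.11,0.61,0,-7,0.2]]
  ]
}}

```text
clock: 9.78
eef_pos: [0.4741, 0.2547, 0.2146]
tool_rot: [0.947, 0.32, 0.002, -0.0]
ft_force: [0.7, -0.3, 0.4]
grip_width: 0.0514
grasp_force: 0.0
```

Emit:
{"name": "apply_moves", "arguments": {
  "targets": [
    [[0,0,0,-7,0.2],[0,0,0,-7,0.2],[0,0,0,0,0.2]]
  ]
}}

```text
clock: 10.03
eef_pos: [0.4838, 0.2331, 0.2143]
tool_rot: [0.976, 0.219, -0.001, -0.008]
ft_force: [0.4, 0.5, -0.1]
grip_width: 0.0511
grasp_force: 0.0
```

```bash
python3 - <<'E'
from h import *
p,d=imaging.camera("top");P=cloud("top",d)
cv2.imwrite("pics/s3.png",cv2.resize(p[120:270,255:455],(800,600),interpolation=cv2.INTER_CUBIC))
m=(np.hypot(P[...,0]-.436,P[...,1]-.0603)<.03)&(P[...,2]>.105)&(P[...,2]<.14);q=P[m]
if len(q): print(len(q),q.mean(0),"r",np.hypot(*(q.mean(0)[:2]-[.5637,.0993])))
E
```

```text
87 [0.43366991 0.06065193 0.1248678 ] r 0.1356521178050381
```

View pics/s3.png

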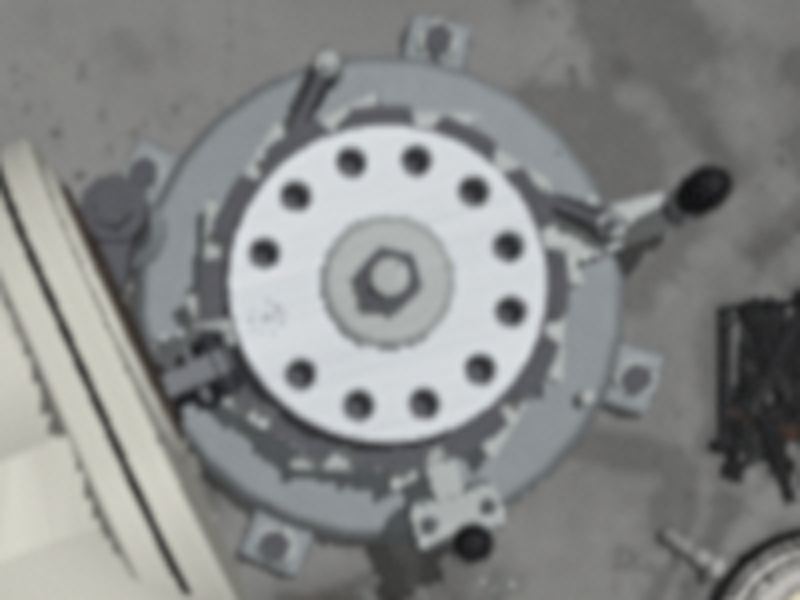

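The lock knob is now at r = 0.1357 m, so the bolt is home, and the blank is still at crop (267,317). I'll check the TCP drift before I descend.

```bash
python3 - <<'E'
from h import *
o=get_obs()
for k in("clock","joint_pos","eef_pos","tool_rot","ft_force"):print(k,o[k].round(4) if hasattr(o[k],"round") else o[k])
E
```

```text
clock 10.0833
joint_pos [0.4416 0.3281 0.0349 1.2756 0.0162 3.1406]
eef_pos [0.4833 0.2336 0.2143]
tool_rot [ 9.756e-01  2.195e-01 -8.000e-04 -8.100e-03]
ft_force [ 0.1088  0.3934 -0.1331]
```

Emit:
{"name": "apply_moves", "arguments": {
  "targets": [
    [[0,0,0,7,0.2],[0,0,0,7,0.2],[0,0,0,6,0.2],[0,0,0,0,0.2],[0,0,0,0,0.2]]
  ]
}}

```text
clock: 10.5
eef_pos: [0.482, 0.234, 0.2145]
tool_rot: [0.923, 0.385, -0.003, -0.008]
ft_force: [0.5, -0.8, -0.3]
grip_width: 0.0515
grasp_force: 0.0
```

Emit:
{"name": "apply_moves", "arguments": {
  "targets": [
    [[-0.26,0.44,0,0,0.2],[0,0,0,0,0.2],[0,0,0,0,0.2]]
  ]
}}

```text
clock: 10.75
eef_pos: [0.471, 0.2518, 0.2144]
tool_rot: [0.922, 0.386, -0.003, -0.008]
ft_force: [-0.6, 0.4, 0.2]
grip_width: 0.0513
grasp_force: 0.0
```

Emit:
{"name": "apply_moves", "arguments": {
  "targets": [
    [[0,0,-0.6,0,0.2],[0,0,-0.6,0,0.2],[0,0,-0.35,0,0.2],[0,0,0,0,0.2],[0,0,0,0,-1],[0,0,0,0,-1],[0,0,0,0,-1],[0,0,0,0,-1]]
  ]
}}

```text
clock: 11.42
eef_pos: [0.4714, 0.2518, 0.1539]
tool_rot: [0.922, 0.386, -0.002, -0.008]
ft_force: [-3.3, 1.6, 3.6]
grip_width: 0.0187
grasp_force: 58.6
```

Emit:
{"name": "apply_moves", "arguments": {
  "targets": [
    [[-0.03,-0.42,0,7,-1],[0.03,-0.44,0,7,-1],[0.09,-0.43,0,7,-1],[0.15,-0.42,0,7,-1],[0.21,-0.39,0,7,-1],[0.26,-0.36,0,7,-1],[0.27,-0.28,0,7,-1],[0.21,-0.18,0,5,-1]]
  ]
}}

```text
clock: 12.08
eef_pos: [0.5183, 0.1343, 0.1539]
tool_rot: [0.644, 0.765, -0.006, -0.006]
ft_force: [-5.6, 2.0, 6.4]
grip_width: 0.0183
grasp_force: 59.1
```

Emit:
{"name": "apply_moves", "arguments": {
  "targets": [
    [[0.16,-0.12,0,4,-1],[0,0,0,0,-1],[0,0,0,0,-1]]
  ]
}}

```text
clock: 12.33
eef_pos: [0.5246, 0.1294, 0.154]
tool_rot: [0.62, 0.785, -0.006, -0.005]
ft_force: [-6.2, -0.8, 7.4]
grip_width: 0.0183
grasp_force: 59.3
```

Emit:
{"name": "apply_moves", "arguments": {
  "targets": [
    [[0.1,-0.07,0,0,-1],[0,0,0,0,-1],[0,0,0,0,-1]]
  ]
}}

```text
clock: 12.58
eef_pos: [0.5247, 0.1293, 0.1539]
tool_rot: [0.619, 0.786, -0.007, -0.01]
ft_force: [-15.5, 7.3, 12.4]
grip_width: 0.0185
grasp_force: 60.7
```

Emit:
{"name": "apply_moves", "arguments": {
  "targets": [
    [[-0.07,0.05,0,0,-1],[0,0,0,0,-1],[0,0,0,0,-0.3],[0,0,0,0,0],[0,0,0.6,0,0],[0,0,1,0,0],[0,0,1,0,0],[0,0,0.3,0,0]]
  ]
}}

```text
clock: 13.25
eef_pos: [0.5292, 0.1291, 0.2751]
tool_rot: [0.62, 0.785, -0.002, -0.001]
ft_force: [1.1, 0.1, 1.2]
grip_width: 0.0425
grasp_force: 0.0
```

Emit:
{"name": "apply_moves", "arguments": {
  "targets": [
    [[-0.6,-0.8,0,0,0],[-0.6,-0.8,0,0,0],[-0.6,-0.8,0,0,0],[-0.3,-0.9,0,0,0],[0,-1,0,0,0],[0,-1,0,0,0],[0,-1,0,0,0],[0,0,0,0,0]]
  ]
}}

```text
clock: 13.92
eef_pos: [0.4425, -0.1298, 0.2689]
tool_rot: [0.623, 0.782, -0.007, -0.003]
ft_force: [1.5, 1.1, 0.4]
grip_width: 0.0429
grasp_force: 0.0
```

```bash
python3 - <<'E'
from h import *
p,d=imaging.camera("top");P=cloud("top",d)
cv2.imwrite("pics/s4.png",cv2.resize(p[120:270,255:455],(800,600),interpolation=cv2.INTER_CUBIC))
m=(np.hypot(P[...,0]-.5245,P[...,1]-.1313)<.02)&(P[...,2]>.14)&(P[...,2]<.18);q=P[m].mean(0);v=q[:2]-[.5975,.2352]
print(m.sum(),q,"arm",np.degrees(np.arctan2(v[1],v[0]))%360,"in=234.9",get_obs()["eef_pos"])
E
```

```text
94 [0.52300924 0.13150374 0.16404774] arm 234.30822045024104 in=234.9 [ 0.44246529 -0.12698094  0.26871405]
```

View pics/s4.png

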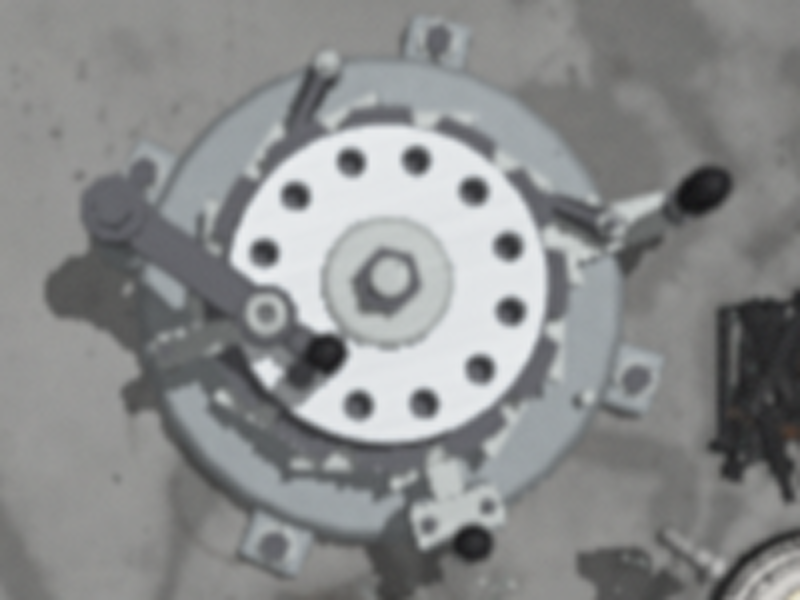

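The bush at crop (266,313) stands over the station, the arm is within about 0.6° of its stop, and the bolt is home. Nothing is being touched, so I'll hand in.

```bash
python3 -c "
from workcell import order
print(order.job_done())"
```

```text
the job is handed in; nothing more can be done
None
```

I've handed in the job: the blank spot is at the station, the locking bolt is home and the bush arm is in against its stop with the bush over the spot, by my last camera check; I have no verdict back from the judge.

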